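Snap the display hood onto a model's plinth

ROBOT

A 6-joint arm with a two-finger parallel gripper is mounted at the origin on the work surface. World frame = base frame: x ahead of the robot, y to its left, z up, the work surface at z = 0. Lengths are in m, angles in rad, forces in N, time in s.
With the tool pointing down it reaches from about 0.3 to 0.875 m from the base axis. Payload 6.4 kg.
Tool frame: the origin (TCP) lies at the centre of the arm's flange, where the gripper is bolted on; the fingertips stand 173 mm ahead of it and the grasp point (between the pads) lies 155 mm ahead of it; z points along the fingers, x is the direction in which the jaws open and shut, and the axes are right-handed (so a half turn about z gives the same grasp; the last joint's range is limited). The gripper opens to 85 mm and grips with 20 to 120 N. Pads are 22 mm wide; open, the fingers measure 114 mm over their backs; the gripper's body (76 mm by 85 mm) begins 54 mm behind the grasp point. The pads swing forward as they close: fully open they stand 13 mm farther back than shut.
Start: joints at [-1.43, 0.181, 1.607, -0, 1.354, -0.206], TCP at [0.195, -0.541, 0.405] pointing down, gripper open.
Joint ranges: [-2.99, 2.99], [-0.89, 2.07], [0.3, 2.58], [-1.14, 4.28], [0, 2.63], [-3.12, 3.12]. Speed limits (rad/s): [2.57, 2.57, 3.01, 3.14, 3.14, 3.14].

INTERFACE

Orientations are given as a unit quaternion [w, x, y, z].
In Python, from bench import ctrl gives the robot as it stands. The module is installed in compiled form; this text tells all that it offers.
- The arm moves only by the tool move_arm, never from a script. Its argument "moves" is a list of rows, each an object of numbers: "gripper": the opening in per cent of the stroke, from 0 (shut) to 100 (fully open); "x", "y", "z": the shift along the tool's x, y, z in cm; "roll": the turn about the tool's z in degrees. In form: [{"gripper": .., "x": .., "y": .., "z": .., "roll": ..}, ...]. A call has 1 to 5 rows; each row shifts and turns the commanded pose from where the row before left it, along the tool's axes as they then stand; what a row does not reach is not made up. A row lasts 1/8 s, in which the tool goes at most 62.5 mm and 10.7 degrees, less where a joint would pass 70% of its speed; a pose out of reach is approached as far as the arm can. A call is refused whole if a number of a shift passes 6.25 or a number of a turn 10.7, either way. A call with a gripper value outside its range is refused whole. The fingers move at their own pace and stop on an object; the grip force is fixed at half the most. Time passes only in rows, so rows that do not move let the fingers close. It gives the time, the measured TCP pose, the force and the opening at its end, in the units of the state.
- ctrl.get_obs(): the state, without advancing time (a new reading comes with each control period).
- ctrl.camera(name): name is "side" or "top" or "wrist"; returns a dict with "img" (480x640x3 uint8, red, green, blue), "fx", "fy", "cx", "cy" (pixels), "world_from_camera" (4x4, takes a point from camera to world coordinates); the wrist camera has in their place "tool_from_camera" (4x4, takes a point from camera to tool coordinates, whose origin is the TCP and whose axes are the tool frame's). Camera axes: x right, y up, looking along -z (the intrinsics and any distortion apply to the point x, -y, -z); pixel columns grow to the right and rows downward; lengths in m; the calibration is good to about 2 mm. A picture is of the moment at which its call begins: read the wrist's pose just before it. There is no depth.
- ctrl.hand_in(): hands the job in, once; it reports no verdict.
The state is a dict: "time_s": time; "q": joint angles; "dq": joint speeds; "joint_efforts": joint torques, N m; "eef_pos": TCP position; "eef_rot": TCP orientation; "wrist_force": force on the tool from outside, world axes, zero at the start; "torque": the same for the moment, N m; "opening": opening from 0.0 (shut) to 1.0 (fully open).
Only numpy, scipy, OpenCV 4.12 (cv2) and the standard library are available. Lean on these libraries where they do the work, as an engineer would, in place of code of your own. Each camera call takes 0.05 s, during which the arm holds its last target. There are 200 camera calls.

TASK

Put the blue hood with the clear panes over the little yellow model van on its black plinth and press it straight down until both orange clips have snapped under the plinth's rim, so that the hood sits square and fully home; then let go. The plinth's column gives way under the push before it finds its hidden collar: follow it down, but gently, never driving its springs onto their stop. Keep the hood upright and leave the other things on the table where they are.

Things in the scene. Friction and masses are not known exactly. Their poses are not given: they have to be found in the camera images.
- hood_grip (a point): Centre of the white grip bar on top of the loose blue hood (0.16 kg): bar 44 mm long (hood's x), 16 mm wide (y), 30 mm high, standing on the flat roof, whose top is 15 mm below this point. Roof 96 x 76 mm. z up, x along the bar. The hood stands on the table on its two long side walls, whose lower edges are 85 mm below this point; it looks the same turned by half a turn.
- hood_seat (a point): Point inside the hood, 63 mm straight below hood_grip, level with the lower edges of its two end walls, which land on the plinth's top: at home this point meets plinth_rim. Below it the long side walls run 22 mm further down as skirts (inner faces 70 mm apart, flared lips; askew they can jam) that pass outside the rim's long sides.
- clip_a (a joint): Orange clip arm on the hood's +x end, 24 mm wide, hinged and sprung inwards. Outward swing in rad: 0 relaxed or snapped under the rim, about 0.08 when its tooth rides over the rim's edge. Its flared, sloping lead-in meets the rim's edge about 13 mm above home (17 mm at its lip); the tooth snaps under the rim about 1 mm above home.
- clip_b (a joint): The same clip arm on the hood's -x end. Together, the two clips need a downward push of about 12 to 19 N to ride over the rim, varying with their friction; they may snap in one after the other, and the push eases at each snap. Stay below 25 N.
- plinth_rim (a point): Centre of the top face of the black display plinth, 50 to 78 mm above the table; a yellow model van (58 x 24 x 32 mm high) is glued on it. Its rim is 96 mm (x) by 66 mm (y), 5 mm thick, with free space below it; z up, x along the rim's long side, along which the hood's x axis must lie (either way round).
- plinth (a joint): How far the stiff springs between plinth and column are squeezed, in m: 0 at rest, hard stop at 0.0035. They start to give at about 4 N, give 1 to 2 mm under the push that the clips need and reach the stop at about 30 N of push; let go, they come back.
- stand: Green base plate (120 x 90 x 12 mm) of the height-adjustable stand, fixed to the table; origin at the centre of its underside, x along the plinth's long side. The plinth's column slides straight down and stays down when pushed with about 6 N, for 3 to 16 mm (unseen, differs each time), until it meets a firm collar inside. Not over 50 N of contact force in all on stand and plinth.
- paint_jar: Small paint jar, 32 mm across, 45 mm high, origin under its centre; leave it alone.
- screwdriver: Blue-handled screwdriver, 150 mm long, lying on the table, origin under its middle; leave it alone.
- notes: Block of yellow note paper, 76 x 76 x 22 mm, origin under its centre; leave it alone.
- frame: Empty black frame, 120 x 90 x 24 mm, lying flat, origin under its centre; leave it alone.
Things that resemble listed ones, but are neither listed nor needed, are in the scene too. Of the things that look like the part that bears hood_grip, the smaller one is meant. Of the things that look like the stand, the smaller one is meant.

How it is judged:
By the outcome, as a careful person would: the job done as asked, in the order asked, and still so for the second after the job is handed in, with the robot touching nothing.
It also fails if it takes over 48 s, if anything falls off the work surface, if the arm or the gripper's body presses on something with over 40 N, if the wrist force passes 120 N, or if a joint passes its speed limit or range.

## Working session

There is one attempt and no reset: what is moved stays moved. The work goes in short steps, Python scripts to look and compute and a tool call to move; the robot and the scene stay as the last step left them, time stands still between calls to the robot, and variables do not carry over. Pictures are saved under pics/ and viewed, about 8 in all and at most 12, crops included, and the job is handed in when it is done.

Besides the shell and the picture viewer there is one more tool, called after "Emit:" as name(argument=value, ...) on one line, values as JSON. move_arm: Moves the arm, as the interface text tells. Its arguments: {"type":"object","properties":{"moves":{"type":"array","items":{"type":"object","properties":{"gripper":{"type":"number"},"x":{"type":"number"},"y":{"type":"number"},"z":{"type":"number"},"roll":{"type":"number"}}}}},"required":["moves"]}

```bash
mkdir -p pics; cat > h.py <<'E'
import numpy as np, cv2, json
from bench import ctrl
def snap(n,fn=None):
    o=ctrl.get_obs(); c=ctrl.camera(n)
    if fn: cv2.imwrite('pics/'+fn,c['img'][:,:,::-1])
    return o,c
E
python3 - <<'E'
from h import *
o,c=snap('top','top0.png'); _,s=snap('side','side0.png')
print({k:np.round(v,3) for k,v in o.items()})
for k in c:
    if k!='img': print(k,c[k],s[k])
E
```

```text
{'time_s': np.float64(0.0), 'q': array([-1.43 ,  0.182,  1.608, -0.   ,  1.354, -0.206]), 'dq': array([-0.001, -0.   , -0.001, -0.003,  0.   ,  0.   ]), 'joint_efforts': array([-0.0000e+00, -4.4487e+01, -3.5133e+01, -0.0000e+00,  9.0000e-03,
        0.0000e+00]), 'eef_pos': array([ 0.195, -0.541,  0.404]), 'eef_rot': array([-0.001,  0.819, -0.574, -0.001]), 'wrist_force': array([-0.38 , -0.176, -0.773]), 'torque': array([-0.005, -0.034,  0.002]), 'opening': np.float64(1.001)}
fx 482.0426724780812 587.388612889286
fy 482.0426724780812 587.388612889286
cx 317.71054269253665 316.0425616157387
cy 239.9232638754995 237.01456264242313
world_from_camera [[-0.00882532  0.99873432 -0.04951631  0.45285136]
 [-0.99979239 -0.00790355  0.01878054 -0.02321049]
 [ 0.01836541  0.04967177  0.99859673  1.11740007]
 [ 0.          0.          0.          1.        ]] [[-0.87677333  0.28378214 -0.38824764  0.04353396]
 [-0.48035711 -0.55528402  0.67890847  0.79910754]
 [-0.02292561  0.78174635  0.62317498  0.82655778]
 [ 0.          0.          0.          1.        ]]
```

View pics/top0.png

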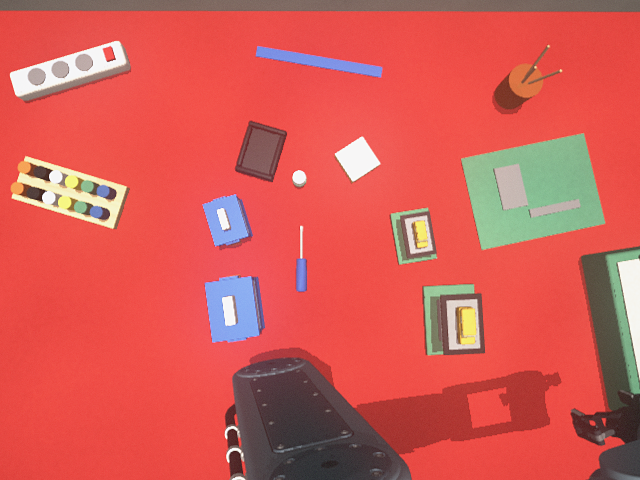

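View pics/side0.png

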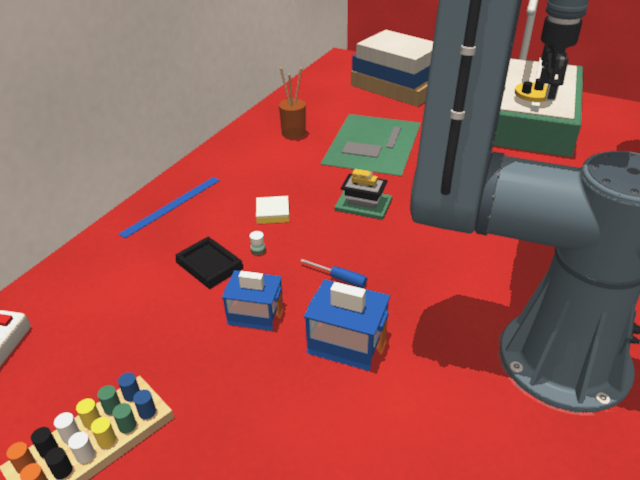

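Top view: hood candidates are the small one at (226,220) and the large one at (233,308). Stand candidates are the small one at (414,236) and the large one at (455,320). I choose the small ones by the description and measure them next, with a close crop as the check.

```bash
cat >> h.py <<'E'
def ray(c,p,o=None):
    T=c.get('world_from_camera')
    if T is None:
        from scipy.spatial.transform import Rotation as R
        q=o['eef_rot'];W=np.eye(4);W[:3,:3]=R.from_quat([q[1],q[2],q[3],q[0]]).as_matrix();W[:3,3]=o['eef_pos'];T=W@np.array(c['tool_from_camera'])
    T=np.array(T);p=np.atleast_2d(p).astype(float)
    K=np.array([[c['fx'],0,c['cx']],[0,c['fy'],c['cy']],[0,0,1.]])
    u=cv2.undistortPoints(p[:,None],K,np.array(c.get('dist',np.zeros(5)),float))[:,0]
    d=np.c_[u[:,0],-u[:,1],-np.ones(len(u))]@T[:3,:3].T
    return T[:3,3],d
def onz(c,p,z,o=None):
    C,d=ray(c,p,o); return C+d*((z-C[2])/d[:,2])[:,None]
def rect(c,mask,z,o=None):
    "largest blob -> world minAreaRect (mm, deg of long side) on plane z"
    n,l,st,ce=cv2.connectedComponentsWithStats(mask.astype(np.uint8)); i=1+np.argmax(st[1:,4])
    cs,_=cv2.findContours((l==i).astype(np.uint8),cv2.RETR_EXTERNAL,cv2.CHAIN_APPROX_NONE)
    k=max(cs,key=cv2.contourArea)[:,0]
    w=onz(c,k,z,o)[:,:2]*1000
    r=cv2.minAreaRect(w.astype(np.float32)); b=cv2.boxPoints(r)
    e=[b[1]-b[0],b[2]-b[1]]; L=max(e,key=np.linalg.norm)
    return np.round(r[0],1),np.round(sorted(r[1]),1),round(float(np.degrees(np.arctan2(L[1],L[0]))%180),1),ce[i].round(1),st[i,4]
def win(m,u0,u1,v0,v1):
    z=np.zeros_like(m);z[v0:v1,u0:u1]=m[v0:v1,u0:u1];return z
def masks(c):
    h,s,v=cv2.split(cv2.cvtColor(c['img'],cv2.COLOR_RGB2HSV))
    return dict(white=(s<60)&(v>150),blue=(h>100)&(h<130)&(s>120),green=(h>45)&(h<90)&(s>60),black=(v<75),yellow=(h>18)&(h<35)&(s>120)&(v>100),grey=(s<70))
E
python3 - <<'E'
from h import *
o,c=snap('top'); m=masks(c)
print({k:c[k] for k in c if k not in('img','world_from_camera')})
print('bar',rect(c,win(m['white'],200,250,190,250),.100))
print('roof',rect(c,win(m['blue']|m['white'],195,260,185,250),.070))
print('bar L',rect(c,win(m['white'],205,265,270,345),.100))
print('green',rect(c,win(m['green'],380,445,200,270),.012))
for z in(.05,.064,.078): print('rim',z,rect(c,win(m['black'],380,445,200,270),z))
print('yel',rect(c,win(m['yellow'],380,445,200,270),.1))
im=c['img'][:,:,::-1]
a=cv2.resize(im[185:255,190:260],(400,400),interpolation=2);b=cv2.resize(im[201:271,380:450],(400,400),interpolation=2)
cv2.imwrite('pics/crop.png',np.hstack([a,b]))
E
```

```text
{'fx': 482.0426724780812, 'fy': 482.0426724780812, 'cx': 317.71054269253665, 'cy': 239.9232638754995}
bar (array([550.4, 156.6]), array([19.3, 45. ]), 18.3, array([223.1, 218.5]), np.int32(185))
roof (array([553.3, 161.9]), array([19.8, 46.3]), 18.3, array([223.1, 218.5]), np.int32(185))
bar L (array([357.5, 143. ]), array([27.5, 61.5]), 7.6, array([229.4, 310.1]), np.int32(371))
green (array([ 455.6, -247.7]), array([ 2.7, 34.9]), 95.2, array([406.2, 261.8]), np.int32(18))Traceback (most recent call last):
  File "<stdin>", line 8, in <module>
  File "h.py", line 21, in rect
    n,l,st,ce=cv2.connectedComponentsWithStats(mask.astype(np.uint8)); i=1+np.argmax(st[1:,4])
                                                                           ~~~~~~~~~^^^^^^^^^^
    return _wrapfunc(a, 'argmax', axis=axis, out=out, **kwds)
    return bound(*args, **kwds)
ValueError: attempt to get argmax of an empty sequence
```

```bash
python3 - <<'E'
from h import *
o,c=snap('top')
hsv=cv2.cvtColor(c['img'],cv2.COLOR_RGB2HSV)
for n,(u,v) in dict(roof=(212,225),green=(398,225),green2=(415,260),rim=(403,236),grey=(408,230),van=(420,235),red=(300,120)).items(): print(n,hsv[v,u])
for u in range(388,442,2): print(u,hsv[236,u],end=' ')
im=c['img'][:,:,::-1]
a=cv2.resize(im[185:255,190:260],(400,400),interpolation=2);b=cv2.resize(im[201:271,380:450],(400,400),interpolation=2)
cv2.imwrite('pics/crop.png',np.hstack([a,b]))
E
```

```text
roof [112 105 239]
green [ 29  53 131]
green2 [ 62  62 209]
rim [  9  94 117]
grey [  9  19 233]
van [ 28 139 246]
red [  1 170 242]
388 [  1 172 241] 390 [  1 176 240] 392 [  2 180 247] 394 [ 50  57 170] 396 [ 59  57 209] 398 [ 40  57 143] 400 [ 28  55 131] 402 [ 31  49 135] 404 [  3  84 130] 406 [  2  80 130] 408 [  9  22 231] 410 [  8  20 231] 412 [  5  14 237] 414 [ 11 118 145] 416 [ 14 157 149] 418 [ 28 143 248] 420 [ 28 140 246] 422 [ 28 139 246] 424 [ 28 138 246] 426 [ 26 153 247] 428 [  0  13 228] 430 [  5  42 181] 432 [  2  72 120] 434 [  2 175 239] 436 [  1 172 240] 438 [  2 176 239] 440 [  2 175 239]
```

View pics/crop.png

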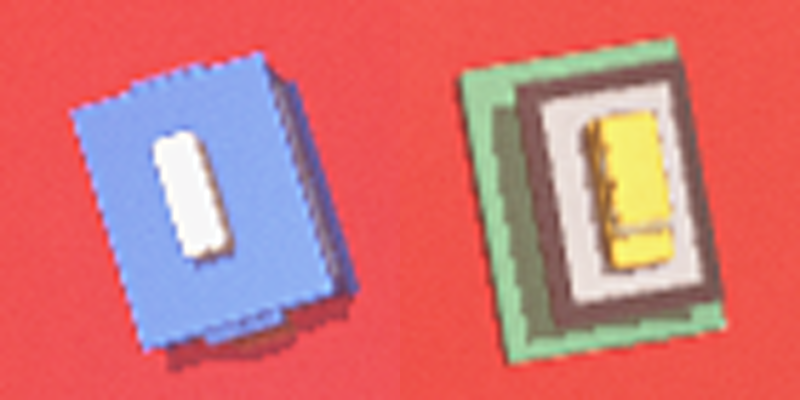

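```bash
python3 - <<'E'
from h import *
o,c=snap('top')
k=(np.array([[517,85],[685,62],[718,300],[553,330]])-[400,0])/5.714+[379.5,200.5]
g=(np.array([[462,72],[675,38],[725,325],[510,362]])-[400,0])/5.714+[379.5,200.5]
for n,k,zs in(('rim',k,(.05,.064,.078)),('base',g,(.012,))):
  for z in zs:
    w=onz(c,k,z)[:,:2]*1000; e=w[[1,2,3,0]]-w
    print(n,z,w.mean(0).round(1),np.linalg.norm(e,axis=1).round(1),np.degrees(np.arctan2(e[:,1],e[:,0])).round(1))
o,w=snap('wrist'); print({k:np.round(w[k],4) for k in w if k!='img'})
E
```

```text
rim 0.05 [ 516.2 -266.1] [66.6 93.8 65.6 96.5] [ -82.6 -173.3   99.8    7.4]
rim 0.064 [ 515.4 -262.9] [65.7 92.5 64.8 95.2] [ -82.6 -173.3   99.8    7.4]
rim 0.078 [ 514.6 -259.7] [64.8 91.3 63.9 93.9] [ -82.6 -173.3   99.8    7.4]
base 0.012 [ 516.6 -264.5] [ 87.7 117.7  88.3 118.5] [ -81.3 -171.3   99.2    8.5]
{'fx': np.float64(338.8868), 'fy': np.float64(338.8868), 'cx': np.float64(319.2511), 'cy': np.float64(241.2682), 'tool_from_camera': array([[ 1.000e+00,  9.000e-04, -2.000e-04, -7.000e-04],
       [ 8.000e-04, -9.468e-01, -3.217e-01, -8.340e-02],
       [-5.000e-04,  3.217e-01, -9.468e-01,  3.120e-02],
       [ 0.000e+00,  0.000e+00,  0.000e+00,  1.000e+00]])}
```

Crop: the left item is the small blue hood with a white bar and a clip at each end. The right item is the small stand, with its black rim, grey top and van. The sizes match the description: bar 45x19 mm, base 118x88, rim about 94x66. I'm moving above the plinth for a wrist look.

Emit:
move_arm(moves=[{"x":-1.9,"y":-4.95},{"x":-1.9,"y":-4.95},{"x":-1.9,"y":-4.95},{"x":-1.9,"y":-4.95},{"x":-1.9,"y":-4.95}])

```text
validation failed for argument at $.mo...
```

Emit:
move_arm(moves=[{"x":-1.9,"y":-4.95,"z":2},{"x":-1.9,"y":-4.95,"z":2},{"x":-1.9,"y":-4.95,"z":2},{"roll":0},{"roll":0}])

```text
validation failed for argument at $.mo...
```

```bash
python3 - <<'E'
from h import *
o,c=snap('wrist','w1.png');print(o['eef_pos'],o['eef_rot'],o['time_s'])
E
```

```text
[ 0.19544895 -0.54070961  0.40440216] [-1.96298920e-04  8.18506626e-01 -5.74497026e-01 -1.79789682e-04] 0.3
```

View pics/w1.png

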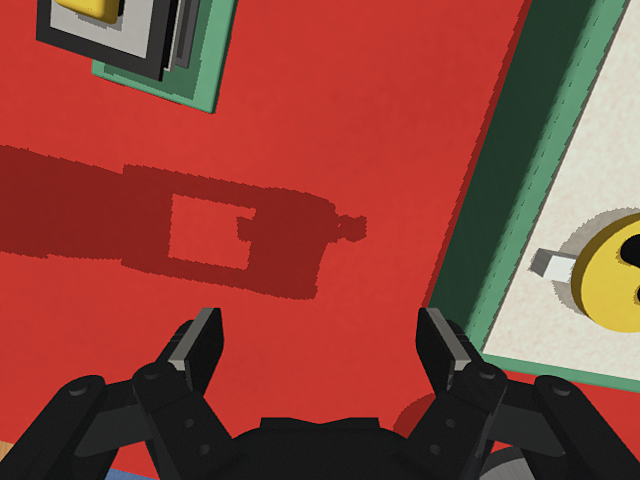

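The move format seems to need every key in each row. The wrist view shows the fingers at the bottom and the large decoy stand at top left, so the target isn't in view yet.

Emit:
move_arm(moves=[{"gripper":100,"x":-1.9,"y":-4.95,"z":0,"roll":0},{"gripper":100,"x":-1.9,"y":-4.95,"z":0,"roll":0},{"gripper":100,"x":-1.9,"y":-4.95,"z":0,"roll":0},{"gripper":100,"x":-1.9,"y":-4.95,"z":0,"roll":0},{"gripper":100,"x":-1.9,"y":-4.95,"z":0,"roll":0}])

```text
time_s: 0.98
eef_pos: [0.397, -0.3661, 0.4049]
eef_rot: [0.0, 0.818, -0.575, 0.0]
wrist_force: [0.4, 0.4, 0.4]
opening: 0.999
```

Emit:
move_arm(moves=[{"gripper":100,"x":-1.9,"y":-4.95,"z":2,"roll":0},{"gripper":100,"x":-1.9,"y":-4.95,"z":2,"roll":0},{"gripper":100,"x":-1.9,"y":-4.95,"z":2,"roll":0},{"gripper":100,"x":0,"y":0,"z":0,"roll":5.5},{"gripper":100,"x":0,"y":0,"z":0,"roll":5.5}])

```text
time_s: 1.6
eef_pos: [0.5168, -0.2622, 0.344]
eef_rot: [0.0, 0.759, -0.651, -0.001]
wrist_force: [-0.8, 0.1, 1.1]
opening: 1.001
```

Emit:
move_arm(moves=[{"gripper":100,"x":0,"y":0,"z":0,"roll":0},{"gripper":100,"x":0,"y":0,"z":0,"roll":0}])

```text
time_s: 1.85
eef_pos: [0.5161, -0.2634, 0.3448]
eef_rot: [-0.0, 0.76, -0.65, 0.0]
wrist_force: [0.0, -0.0, 0.1]
opening: 0.999
```

```bash
python3 - <<'E'
from h import *
o,c=snap('wrist','w2.png');print(o['eef_pos'],o['eef_rot'],o['time_s'])
E
```

```text
[ 0.51613157 -0.26336756  0.34478289] [-6.99044026e-06  7.60171814e-01 -6.49722101e-01  6.55899946e-05] 1.85
```

View pics/w2.png

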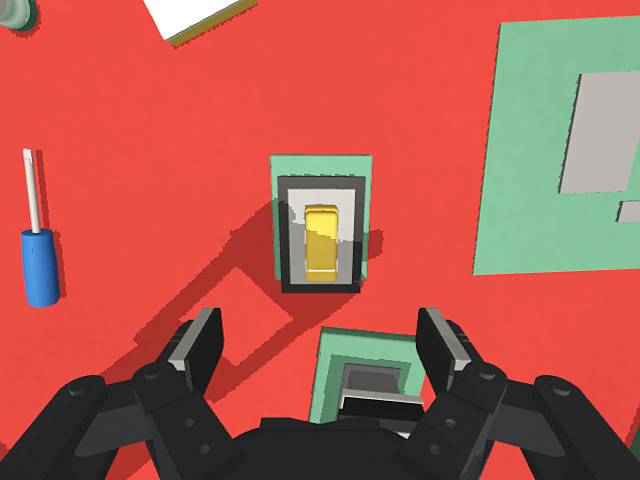

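Wrist view: the target rim runs from (281,177) to (360,292) with the van at (321,243). The decoy stand at (370,390) stays clear. Now I fit the rim edges.

```bash
cat >> h.py <<'E'
def quad(m):
    cs,_=cv2.findContours(m.astype(np.uint8),cv2.RETR_EXTERNAL,cv2.CHAIN_APPROX_NONE); k=max(cs,key=cv2.contourArea)[:,0].astype(np.float32)
    b=cv2.boxPoints(cv2.minAreaRect(k)); 
    a=cv2.approxPolyDP(cv2.convexHull(k),8,True)[:,0]
    if len(a)!=4: print('poly',a.tolist()); a=b
    L=[]
    for i in range(4):
        p,q=a[i].astype(float),a[(i+1)%4].astype(float); d=(q-p)/np.linalg.norm(q-p); n=np.array([-d[1],d[0]])
        t=(k-p)@d; s=abs((k-p)@n)<3; s&=(t>.12*np.linalg.norm(q-p))&(t<.88*np.linalg.norm(q-p))
        L.append(cv2.fitLine(k[s],cv2.DIST_HUBER,0,.01,.01).ravel())
    P=[]
    for i in range(4):
        v0,x0,v1,x1=L[i-1][:2],L[i-1][2:],L[i][:2],L[i][2:]
        P.append(x0+v0*np.linalg.solve(np.c_[v0,-v1],x1-x0)[0])
    return np.array(P)
def rep(c,P,z,o=None):
    w=onz(c,P,z,o)[:,:2]*1000; e=w[[1,2,3,0]]-w
    print(z,w.mean(0).round(1),np.linalg.norm(e,axis=1).round(1),(np.degrees(np.arctan2(e[:,1],e[:,0]))%90).round(1))
E
python3 - <<'E'
from h import *
o=ctrl.get_obs();c=ctrl.camera('wrist')
hsv=cv2.cvtColor(c['img'],cv2.COLOR_RGB2HSV);print(hsv[230,284],hsv[210,284],hsv[200,297],hsv[182,320],hsv[288,320],hsv[286,284],hsv[240,277],hsv[165,320])
m=win((hsv[:,:,2]<100)&(hsv[:,:,1]<90),262,385,150,305)
P=quad(m);print(P.round(1).tolist())
for z in(.05,.06,.07,.078):rep(c,P,z,o)
m=win((hsv[:,:,0]>45)&(hsv[:,:,0]<90)&(hsv[:,:,1]>60),262,385,140,280)
ys,xs=np.nonzero(m);print(xs.min(),xs.max(),ys.min())
E
```

```text
[ 0  0 48] [15 10 52] [ 20  10 219] [17 18 97] [15 12 43] [15 11 45] [ 71  92 142] [ 71  79 207]
[[363.79998779296875, 176.0], [360.1000061035156, 291.3999938964844], [281.3999938964844, 292.20001220703125], [277.1000061035156, 176.0]]
0.05 [ 513.4 -264.2] [98.9 68.1 99.7 66.9] [9.4 9.5 8.7 8.9]
0.06 [ 516.6 -263.7] [95.2 65.5 95.9 64.3] [9.4 9.5 8.7 8.9]
0.07 [ 519.9 -263.1] [91.4 62.9 92.1 61.8] [9.4 9.5 8.7 8.9]
0.078 [ 522.4 -262.7] [88.4 60.9 89.1 59.8] [9.4 9.5 8.7 8.9]
270 371 154
```

Emit:
move_arm(moves=[{"gripper":100,"x":-5.12,"y":-1.24,"z":0,"roll":0},{"gripper":100,"x":-5.12,"y":-1.24,"z":0,"roll":0},{"gripper":100,"x":-5.12,"y":-1.24,"z":0,"roll":0},{"gripper":100,"x":-5.12,"y":-1.24,"z":0,"roll":0},{"gripper":100,"x":-5.12,"y":-1.24,"z":0,"roll":0}])

```text
time_s: 2.58
eef_pos: [0.5379, 0.0007, 0.345]
eef_rot: [-0.0, 0.76, -0.65, 0.0]
wrist_force: [0.8, 0.6, 0.3]
opening: 0.999
```

Emit:
move_arm(moves=[{"gripper":100,"x":-5.12,"y":-1.24,"z":0,"roll":0},{"gripper":100,"x":-5.12,"y":-1.24,"z":0,"roll":0},{"gripper":100,"x":-5.12,"y":-1.24,"z":0,"roll":0},{"gripper":100,"x":0,"y":0,"z":0,"roll":-9.3},{"gripper":100,"x":0,"y":0,"z":0,"roll":0}])

```text
time_s: 3.2
eef_pos: [0.551, 0.1572, 0.3447]
eef_rot: [0.0, 0.81, -0.586, 0.0]
wrist_force: [-0.2, 0.0, -0.1]
opening: 0.998
```

Emit:
move_arm(moves=[{"gripper":100,"x":0,"y":0,"z":0,"roll":0},{"gripper":100,"x":0,"y":0,"z":0,"roll":0}])

```text
time_s: 3.45
eef_pos: [0.5512, 0.156, 0.3448]
eef_rot: [-0.0, 0.809, -0.588, 0.0]
wrist_force: [-0.3, 0.5, -0.3]
opening: 0.999
```

```bash
python3 - <<'E'
from h import *
o,c=snap('wrist','w3.png');print(o['eef_pos'],o['eef_rot'],o['time_s'])
m=masks(c)
for z in (.1,): print(rect(c,win(m['white'],240,400,120,300),z,o))
hsv=cv2.cvtColor(c['img'],cv2.COLOR_RGB2HSV)
b=win((hsv[:,:,0]>100)&(hsv[:,:,0]<130)&(hsv[:,:,1]>80),200,440,60,330)
print(rect(c,b,.07,o))
E
```

```text
[0.55119815 0.15597586 0.34477045] [-3.31209978e-05  8.09060880e-01 -5.87724840e-01  5.45188244e-05] 3.45
(array([554.1, 160.2]), array([15.6, 49.5]), 17.1, array([315.4, 249.6]), np.int32(1629))
(array([553.1, 159.9]), array([ 75.2, 101.5]), 17.0, array([315.8, 231.8]), np.int32(10732))
```

View pics/w3.png

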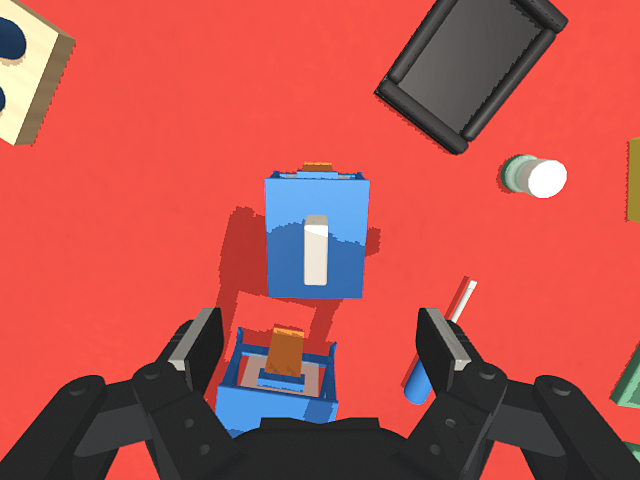

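Wrist view: the hood roof runs (265,180) to (362,298), with the bar at (316,252). The large decoy hood at (285,375) sits below it in the frame. I refine the centre from the roof edges.

```bash
python3 - <<'E'
from h import *
o=ctrl.get_obs();c=ctrl.camera('wrist')
hsv=cv2.cvtColor(c['img'],cv2.COLOR_RGB2HSV)
b=(hsv[:,:,0]>100)&(hsv[:,:,0]<130)&(hsv[:,:,1]>80)
print([(r,int(b[r,255:380].sum()),hsv[r,280].tolist(),hsv[r,355].tolist()) for r in range(172,186)],[(r,int(b[r,255:380].sum())) for r in range(294,302)])
P=quad(win(b|masks(c)['white'],240,400,180,310));print(P.round(1).tolist());rep(c,P,.07,o)
w=masks(c)['white'];print([(r,int(w[r,290:340].sum()),hsv[r,316].tolist()) for r in list(range(212,232,2))+list(range(282,290))])
E
```

```text
[(172, 49, [174, 163, 139], [3, 192, 252]), (173, 70, [104, 210, 153], [178, 181, 211]), (174, 84, [105, 152, 230], [104, 234, 136]), (175, 75, [105, 145, 238], [106, 176, 164]), (176, 71, [106, 165, 164], [106, 161, 184]), (177, 70, [106, 167, 160], [107, 169, 136]), (178, 87, [107, 176, 174], [107, 181, 100]), (179, 101, [105, 150, 243], [107, 189, 147]), (180, 104, [104, 138, 250], [105, 160, 238]), (181, 105, [104, 140, 246], [104, 137, 252]), (182, 105, [105, 141, 246], [105, 139, 246]), (183, 105, [105, 142, 246], [105, 141, 245]), (184, 105, [105, 142, 246], [105, 141, 245]), (185, 105, [105, 141, 246], [105, 143, 245])] [(294, 93), (295, 93), (296, 93), (297, 89), (298, 38), (299, 0), (300, 0), (301, 0)]
[[369.20001220703125, 180.0], [360.6000061035156, 298.70001220703125], [268.79998779296875, 296.70001220703125], [264.79998779296875, 180.0]]
0.07 [550.  159.1] [95.1 73.9 93.3 74.7] [16.5 16.6 17.  18. ]
[(212, 0, [105, 147, 243]), (214, 0, [106, 131, 242]), (216, 18, [19, 40, 184]), (218, 22, [19, 29, 183]), (220, 23, [21, 26, 183]), (222, 23, [20, 28, 185]), (224, 23, [20, 31, 192]), (226, 24, [0, 0, 255]), (228, 25, [0, 0, 255]), (230, 24, [0, 0, 255]), (282, 23, [19, 23, 239]), (283, 23, [20, 27, 242]), (284, 21, [18, 32, 229]), (285, 0, [107, 119, 171]), (286, 0, [106, 193, 172]), (287, 0, [106, 177, 174]), (288, 0, [106, 173, 174]), (289, 0, [106, 175, 173])]
```

Emit:
move_arm(moves=[{"gripper":100,"x":-0.34,"y":0,"z":3,"roll":0.9},{"gripper":100,"x":0,"y":0,"z":3.5,"roll":0},{"gripper":100,"x":0,"y":0,"z":3.2,"roll":0},{"gripper":100,"x":0,"y":0,"z":0,"roll":0},{"gripper":0,"x":0,"y":0,"z":0,"roll":0}])

```text
time_s: 4.18
eef_pos: [0.5507, 0.1598, 0.2489]
eef_rot: [-0.001, 0.805, -0.593, 0.001]
wrist_force: [0.4, 0.2, 0.8]
opening: 0.818
```

Emit:
move_arm(moves=[{"gripper":0,"x":0,"y":0,"z":0,"roll":0},{"gripper":0,"x":0,"y":0,"z":0,"roll":0},{"gripper":0,"x":0,"y":0,"z":0,"roll":0},{"gripper":0,"x":0,"y":0,"z":0,"roll":0},{"gripper":0,"x":0,"y":0,"z":0,"roll":0}])

```text
time_s: 4.8
eef_pos: [0.5503, 0.16, 0.2483]
eef_rot: [-0.0, 0.805, -0.593, 0.0]
wrist_force: [0.3, -0.2, 5.0]
opening: 0.173
```

Emit:
move_arm(moves=[{"gripper":0,"x":0,"y":0,"z":0,"roll":0},{"gripper":0,"x":0,"y":0,"z":-0.5,"roll":0},{"gripper":0,"x":0,"y":0,"z":-1.5,"roll":0},{"gripper":0,"x":0,"y":0,"z":-3,"roll":0},{"gripper":0,"x":0,"y":0,"z":-3,"roll":0}])

```text
time_s: 5.42
eef_pos: [0.5497, 0.16, 0.3288]
eef_rot: [0.0, 0.805, -0.593, -0.0]
wrist_force: [-0.1, 0.0, -2.5]
opening: 0.173
```

Emit:
move_arm(moves=[{"gripper":0,"x":0,"y":0,"z":-4,"roll":0},{"gripper":0,"x":0,"y":0,"z":-4,"roll":0},{"gripper":0,"x":0,"y":0,"z":0,"roll":0},{"gripper":0,"x":0,"y":0,"z":0,"roll":0}])

```text
time_s: 5.92
eef_pos: [0.5495, 0.16, 0.4071]
eef_rot: [0.0, 0.805, -0.593, -0.0]
wrist_force: [-0.0, -0.3, -2.6]
opening: 0.175
```

```bash
python3 - <<'E'
from h import *
o,c=snap('side','s1.png');o,w=snap('wrist','w4.png');print(o['eef_pos'],o['eef_rot'],o['wrist_force'],o['torque'],o['opening'])
cv2.imwrite('pics/c4.png',np.hstack([cv2.resize(c['img'][130:380,180:430],(400,400)),cv2.resize(w['img'],(400,400))])[:,:,::-1])
E
```

```text
[0.54939251 0.15994121 0.40626136] [ 0.00086675  0.80524683 -0.59293822 -0.00102682] [ 0.02502004  0.32051244 -2.113361  ] [-0.03918943  0.00636866  0.03362646] 0.17267453456737036
```

View pics/c4.png

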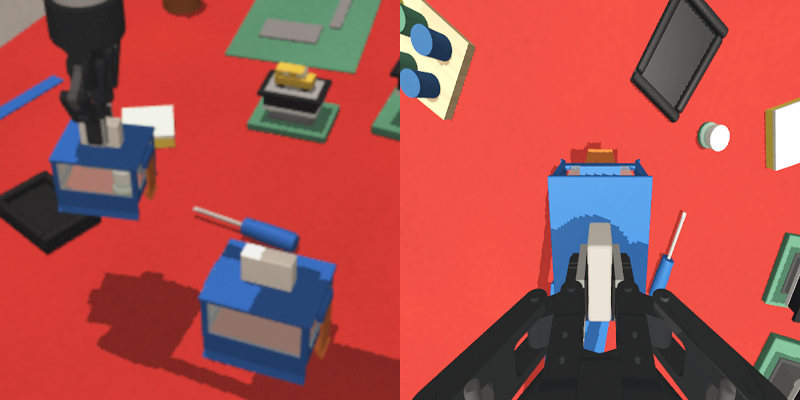

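Crop: the hood hangs upright in the grip with its bar between the pads, and the decoys are undisturbed. I now measure how it sits in the hand from the roof's front edge.

```bash
python3 - <<'E'
from h import *
o=ctrl.get_obs();w=ctrl.camera('wrist')
img=w['img'];hsv=cv2.cvtColor(img,cv2.COLOR_RGB2HSV)
b=(hsv[:,:,0]>100)&(hsv[:,:,0]<116)&(hsv[:,:,1]>80)
b=win(b,210,440,150,300)
print([(r,hsv[r,260].tolist(),hsv[r,380].tolist(),np.nonzero(b[r])[0][[0,-1]].tolist() if b[r].any() else 0) for r in list(range(190,220,1))+[230,240,250,260,270,280]])
E
```

```text
[(190, [178, 167, 224], [1, 179, 251], 0), (191, [107, 197, 127], [165, 123, 139], [257, 382]), (192, [105, 204, 135], [104, 219, 126], [257, 383]), (193, [107, 178, 130], [106, 188, 133], [257, 383]), (194, [106, 184, 118], [107, 181, 117], [257, 382]), (195, [107, 179, 121], [107, 185, 113], [257, 382]), (196, [107, 178, 122], [107, 182, 122], [257, 382]), (197, [107, 180, 122], [107, 182, 122], [256, 383]), (198, [106, 183, 121], [107, 179, 124], [255, 384]), (199, [107, 178, 122], [107, 181, 124], [254, 385]), (200, [107, 180, 122], [107, 180, 122], [253, 386]), (201, [107, 177, 124], [107, 182, 122], [252, 387]), (202, [107, 180, 123], [107, 180, 123], [251, 388]), (203, [107, 178, 113], [107, 178, 122], [250, 389]), (204, [108, 178, 103], [107, 177, 114], [249, 390]), (205, [107, 175, 96], [107, 180, 105], [248, 391]), (206, [107, 181, 96], [108, 176, 103], [247, 392]), (207, [107, 177, 98], [108, 178, 103], [246, 392]), (208, [107, 179, 97], [108, 180, 102], [245, 393]), (209, [108, 181, 96], [108, 177, 101], [245, 394]), (210, [107, 180, 112], [107, 184, 104], [240, 395]), (211, [107, 178, 169], [107, 182, 157], [237, 402]), (212, [105, 167, 226], [106, 169, 220], [236, 403]), (213, [105, 156, 235], [105, 158, 233], [236, 403]), (214, [105, 150, 241], [105, 152, 241], [236, 403]), (215, [105, 151, 239], [105, 154, 239], [236, 403]), (216, [105, 151, 239], [105, 153, 238], [237, 403]), (217, [105, 151, 239], [105, 154, 238], [237, 403]), (218, [105, 151, 239], [105, 152, 238], [237, 403]), (219, [105, 150, 238], [105, 153, 238], [237, 403]), (230, [105, 152, 238], [105, 155, 237], [238, 402]), (240, [105, 153, 238], [105, 155, 238], [238, 401]), (250, [105, 154, 238], [105, 156, 237], [239, 400]), (260, [104, 156, 237], [105, 158, 237], [240, 399]), (270, [105, 157, 240], [105, 158, 236], [241, 398]), (280, [106, 168, 175], [105, 159, 236], [242, 397])]
```

Emit:
move_arm(moves=[{"gripper":0,"x":3.95,"y":1.57,"z":0,"roll":0},{"gripper":0,"x":3.95,"y":1.57,"z":0,"roll":0},{"gripper":0,"x":3.95,"y":1.57,"z":0,"roll":0},{"gripper":0,"x":3.95,"y":1.57,"z":0,"roll":0},{"gripper":0,"x":3.95,"y":1.57,"z":0,"roll":0}])

```text
time_s: 6.7
eef_pos: [0.5332, -0.0532, 0.4064]
eef_rot: [0.0, 0.805, -0.593, -0.001]
wrist_force: [-0.4, 0.1, -1.5]
opening: 0.175
```

Emit:
move_arm(moves=[{"gripper":0,"x":3.95,"y":1.57,"z":0,"roll":0},{"gripper":0,"x":3.95,"y":1.57,"z":0,"roll":0},{"gripper":0,"x":3.95,"y":1.57,"z":0,"roll":0},{"gripper":0,"x":3.95,"y":1.57,"z":0,"roll":0},{"gripper":0,"x":3.95,"y":1.57,"z":0,"roll":0}])

```text
time_s: 7.32
eef_pos: [0.5169, -0.2651, 0.4063]
eef_rot: [-0.0, 0.805, -0.593, -0.001]
wrist_force: [0.7, -0.7, -1.3]
opening: 0.177
```

Emit:
move_arm(moves=[{"gripper":0,"x":0,"y":0,"z":0,"roll":4.15},{"gripper":0,"x":0,"y":0,"z":0,"roll":4.15},{"gripper":0,"x":0,"y":0,"z":0,"roll":0},{"gripper":0,"x":0,"y":0,"z":0,"roll":0}])

```text
time_s: 7.82
eef_pos: [0.5173, -0.2636, 0.407]
eef_rot: [0.0, 0.761, -0.649, -0.001]
wrist_force: [0.2, 0.8, -2.1]
opening: 0.18
```

```bash
python3 - <<'E'
from h import *
o,c=snap('side','s2.png');_,t=snap('top','t2.png');o,w=snap('wrist','w5.png');print(o['eef_pos'],o['eef_rot'],o['wrist_force'],o['torque'],o['opening'])
cv2.imwrite('pics/c5.png',np.hstack([cv2.resize(c['img'][70:270,270:470],(400,400)),cv2.resize(w['img'],(400,400))])[:,:,::-1])
E
```

```text
[ 0.51737909 -0.26359113  0.40736479] [ 5.91237232e-06  7.60634929e-01 -6.49179804e-01 -2.96579770e-04] [ 0.05891976  0.62100503 -1.32956492] [ 0.00339376 -0.00119003  0.01003879] 0.1702703971614133
```

View pics/c5.png

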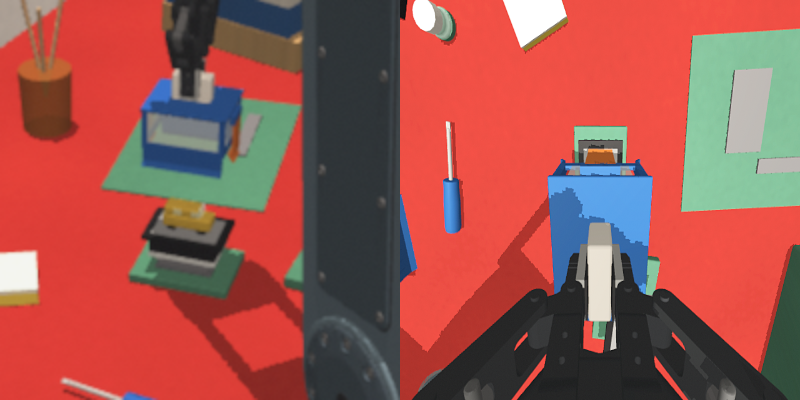

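Crop: the hood hangs square above the plinth, with the van and rim visible below. I lower it to just above the van and check the relative alignment in the fixed cameras.

Emit:
move_arm(moves=[{"gripper":0,"x":0,"y":0,"z":1.5,"roll":0},{"gripper":0,"x":0,"y":0,"z":2,"roll":0},{"gripper":0,"x":0,"y":0,"z":1,"roll":0},{"gripper":0,"x":0,"y":0,"z":0,"roll":0},{"gripper":0,"x":0,"y":0,"z":0,"roll":0}])

```text
time_s: 8.6
eef_pos: [0.5176, -0.264, 0.3633]
eef_rot: [-0.0, 0.76, -0.65, 0.0]
wrist_force: [0.4, 0.0, -2.2]
opening: 0.173
```

```bash
python3 - <<'E'
from h import *
o,c=snap('side');print(o['eef_pos'],o['wrist_force'])
cv2.imwrite('pics/c6.png',cv2.resize(c['img'][105:225,320:420],(660,792)[:2] if 0 else (500,600),interpolation=2)[:,:,::-1])
E
```

```text
[ 0.51756628 -0.26395695  0.36325294] [ 0.40052804  0.04706876 -2.23404513]
```

View pics/c6.png

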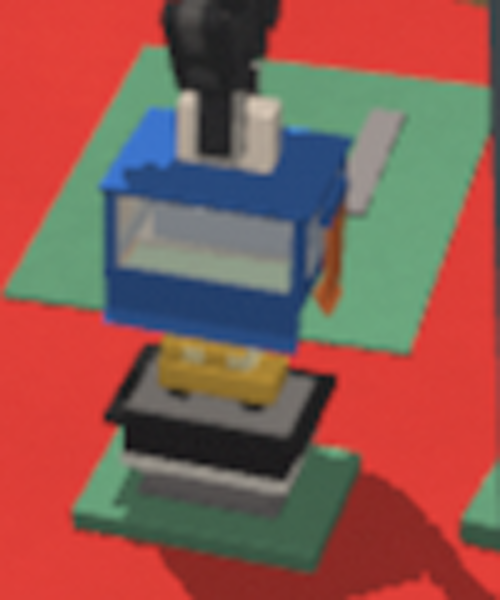

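```bash
python3 - <<'E'
from h import *
c=ctrl.camera('side')
T=np.linalg.inv(np.array(c['world_from_camera']))
def proj(X):
    p=(T[:3,:3]@np.array(X).T).T+T[:3,3]; return np.c_[c['cx']+c['fx']*p[:,0]/-p[:,2],c['cy']-c['fy']*p[:,1]/-p[:,2]]
def box(x,y,z,l,w,yaw):
    a=np.radians(yaw);R=np.array([[np.cos(a),-np.sin(a)],[np.sin(a),np.cos(a)]])
    p=np.array([[1,1],[-1,1],[-1,-1],[1,-1]])*[l/2,w/2]
    return np.c_[p@R.T+[x,y],np.full(4,z)]
cr=lambda p:((p-[319.5,104.5])*5).round(0).tolist()
print('roof',cr(proj(box(.5171,-.264,.1853,.096,.076,9))))
for z in(.057,.061,.065): print('rim',z,cr(proj(box(.5166,-.2637,z,.096,.066,9))))
print('base',cr(proj(box(.5166,-.2637,.012,.12,.09,9))))
E
```

```text
roof [[101.0, 184.0], [314.0, 217.0], [357.0, 136.0], [152.0, 106.0]]
rim 0.057 [[105.0, 422.0], [304.0, 458.0], [340.0, 382.0], [147.0, 349.0]]
rim 0.061 [[105.0, 415.0], [305.0, 451.0], [340.0, 375.0], [147.0, 342.0]]
rim 0.065 [[105.0, 408.0], [305.0, 443.0], [341.0, 368.0], [147.0, 335.0]]
base [[73.0, 510.0], [318.0, 556.0], [365.0, 452.0], [130.0, 410.0]]
```

Predicted and seen corners of roof, rim and base agree to about 1 mm, and they shift together, so the relative alignment is good (rim z about 0.061). Now I descend to just above where the skirts meet the rim.

Emit:
move_arm(moves=[{"gripper":0,"x":0,"y":0,"z":1.5,"roll":0},{"gripper":0,"x":0,"y":0,"z":1.5,"roll":0},{"gripper":0,"x":0,"y":0,"z":1.2,"roll":0},{"gripper":0,"x":0,"y":0,"z":0.5,"roll":0},{"gripper":0,"x":0,"y":0,"z":0,"roll":0}])

```text
time_s: 9.32
eef_pos: [0.5173, -0.2638, 0.3151]
eef_rot: [0.0, 0.76, -0.65, -0.001]
wrist_force: [-1.1, 0.0, -2.0]
opening: 0.175
```

Emit:
move_arm(moves=[{"gripper":0,"x":0,"y":0,"z":0.1,"roll":0},{"gripper":0,"x":0,"y":0,"z":0.1,"roll":0},{"gripper":0,"x":0,"y":0,"z":0.1,"roll":0},{"gripper":0,"x":0,"y":0,"z":0.1,"roll":0},{"gripper":0,"x":0,"y":0,"z":0,"roll":0}])

```text
time_s: 9.95
eef_pos: [0.5173, -0.2638, 0.3116]
eef_rot: [0.0, 0.76, -0.65, -0.0]
wrist_force: [0.3, -1.1, -1.8]
opening: 0.171
```

Emit:
move_arm(moves=[{"gripper":0,"x":0,"y":0,"z":0.1,"roll":0},{"gripper":0,"x":0,"y":0,"z":0.1,"roll":0},{"gripper":0,"x":0,"y":0,"z":0.1,"roll":0}])

```text
time_s: 10.32
eef_pos: [0.5174, -0.2638, 0.3086]
eef_rot: [-0.0, 0.76, -0.65, -0.0]
wrist_force: [0.2, 1.0, -1.6]
opening: 0.174
```

Emit:
move_arm(moves=[{"gripper":0,"x":0,"y":0,"z":0.1,"roll":0},{"gripper":0,"x":0,"y":0,"z":0.1,"roll":0},{"gripper":0,"x":0,"y":0,"z":0.1,"roll":0}])

```text
time_s: 10.7
eef_pos: [0.5174, -0.2638, 0.3056]
eef_rot: [-0.0, 0.76, -0.65, 0.0]
wrist_force: [0.8, 1.0, -1.6]
opening: 0.175
```

Emit:
move_arm(moves=[{"gripper":0,"x":0,"y":0,"z":0.1,"roll":0},{"gripper":0,"x":0,"y":0,"z":0.1,"roll":0}])

```text
time_s: 10.95
eef_pos: [0.5173, -0.2638, 0.3036]
eef_rot: [-0.0, 0.76, -0.65, -0.0]
wrist_force: [0.6, -0.4, -2.4]
opening: 0.177
```

Emit:
move_arm(moves=[{"gripper":0,"x":0,"y":0,"z":0.1,"roll":0},{"gripper":0,"x":0,"y":0,"z":0.1,"roll":0}])

```text
time_s: 11.2
eef_pos: [0.5174, -0.2638, 0.3016]
eef_rot: [0.0, 0.76, -0.65, 0.0]
wrist_force: [-0.1, -0.7, -1.4]
opening: 0.17
```

Emit:
move_arm(moves=[{"gripper":0,"x":0,"y":0,"z":0.1,"roll":0},{"gripper":0,"x":0,"y":0,"z":0.1,"roll":0}])

```text
time_s: 11.45
eef_pos: [0.5174, -0.2638, 0.2996]
eef_rot: [0.0, 0.76, -0.65, -0.0]
wrist_force: [0.5, 0.5, -0.9]
opening: 0.172
```

Emit:
move_arm(moves=[{"gripper":0,"x":0,"y":0,"z":0.1,"roll":0},{"gripper":0,"x":0,"y":0,"z":0.1,"roll":0}])

```text
time_s: 11.7
eef_pos: [0.5175, -0.2639, 0.298]
eef_rot: [0.0, 0.76, -0.65, 0.0]
wrist_force: [-0.8, -0.8, 2.7]
opening: 0.177
```

Emit:
move_arm(moves=[{"gripper":0,"x":0,"y":0,"z":0.1,"roll":0},{"gripper":0,"x":0,"y":0,"z":0,"roll":0}])

```text
time_s: 11.95
eef_pos: [0.5175, -0.264, 0.2972]
eef_rot: [0.0, 0.76, -0.65, 0.001]
wrist_force: [-1.1, -0.3, 4.3]
opening: 0.175
```

Emit:
move_arm(moves=[{"gripper":0,"x":0,"y":0,"z":0.08,"roll":0},{"gripper":0,"x":0,"y":0,"z":0.08,"roll":0}])

```text
time_s: 12.2
eef_pos: [0.5175, -0.264, 0.2954]
eef_rot: [0.0, 0.76, -0.65, 0.0]
wrist_force: [-0.3, -0.1, 3.7]
opening: 0.179
```

Emit:
move_arm(moves=[{"gripper":0,"x":0,"y":0,"z":0.08,"roll":0},{"gripper":0,"x":0,"y":0,"z":0.08,"roll":0}])

```text
time_s: 12.45
eef_pos: [0.5174, -0.2639, 0.2935]
eef_rot: [0.0, 0.76, -0.65, 0.0]
wrist_force: [-0.2, -0.8, 3.7]
opening: 0.174
```

Emit:
move_arm(moves=[{"gripper":0,"x":0,"y":0,"z":0.08,"roll":0},{"gripper":0,"x":0,"y":0,"z":0.08,"roll":0}])

```text
time_s: 12.7
eef_pos: [0.5174, -0.2639, 0.2919]
eef_rot: [0.0, 0.76, -0.65, 0.0]
wrist_force: [-0.7, -0.2, 4.2]
opening: 0.172
```

Emit:
move_arm(moves=[{"gripper":0,"x":0,"y":0,"z":0.08,"roll":0},{"gripper":0,"x":0,"y":0,"z":0.08,"roll":0}])

```text
time_s: 12.95
eef_pos: [0.5175, -0.2639, 0.2905]
eef_rot: [-0.0, 0.76, -0.65, 0.0]
wrist_force: [-0.8, -0.3, 7.1]
opening: 0.169
```

Emit:
move_arm(moves=[{"gripper":0,"x":0,"y":0,"z":0.08,"roll":0},{"gripper":0,"x":0,"y":0,"z":0.06,"roll":0}])

```text
time_s: 13.2
eef_pos: [0.5176, -0.2639, 0.2896]
eef_rot: [-0.0, 0.76, -0.65, 0.0]
wrist_force: [-0.8, 0.9, 8.7]
opening: 0.179
```

The force is rising past the slide level, so the collar is found. I go on with smaller steps.

Emit:
move_arm(moves=[{"gripper":0,"x":0,"y":0,"z":0.05,"roll":0},{"gripper":0,"x":0,"y":0,"z":0.05,"roll":0}])

```text
time_s: 13.45
eef_pos: [0.5177, -0.2639, 0.289]
eef_rot: [-0.0, 0.76, -0.65, 0.001]
wrist_force: [-1.3, 1.3, 10.1]
opening: 0.177
```

Emit:
move_arm(moves=[{"gripper":0,"x":0,"y":0,"z":0.05,"roll":0},{"gripper":0,"x":0,"y":0,"z":0.05,"roll":0}])

```text
time_s: 13.7
eef_pos: [0.5178, -0.264, 0.2885]
eef_rot: [-0.0, 0.76, -0.65, 0.001]
wrist_force: [-2.4, 1.2, 13.2]
opening: 0.177
```

Emit:
move_arm(moves=[{"gripper":0,"x":0,"y":0,"z":0.05,"roll":0},{"gripper":0,"x":0,"y":0,"z":0.05,"roll":0}])

```text
time_s: 13.95
eef_pos: [0.5176, -0.264, 0.2869]
eef_rot: [0.0, 0.76, -0.65, 0.001]
wrist_force: [-0.8, 0.1, 11.5]
opening: 0.176
```

Emit:
move_arm(moves=[{"gripper":0,"x":0,"y":0,"z":0.05,"roll":0},{"gripper":0,"x":0,"y":0,"z":0.05,"roll":0}])

```text
time_s: 14.2
eef_pos: [0.5177, -0.2641, 0.2862]
eef_rot: [0.0, 0.76, -0.65, 0.001]
wrist_force: [-0.5, -0.5, 10.8]
opening: 0.17
```

Emit:
move_arm(moves=[{"gripper":0,"x":0,"y":0,"z":0.05,"roll":0},{"gripper":0,"x":0,"y":0,"z":0.05,"roll":0}])

```text
time_s: 14.45
eef_pos: [0.5179, -0.2642, 0.2855]
eef_rot: [0.0, 0.76, -0.65, 0.001]
wrist_force: [-1.4, -0.3, 13.4]
opening: 0.173
```

Emit:
move_arm(moves=[{"gripper":0,"x":0,"y":0,"z":0.05,"roll":0},{"gripper":0,"x":0,"y":0,"z":0.05,"roll":0}])

```text
time_s: 14.7
eef_pos: [0.518, -0.2642, 0.2848]
eef_rot: [-0.0, 0.76, -0.65, 0.001]
wrist_force: [-1.2, -0.0, 2.8]
opening: 0.177
```

The push eased sharply from 15 to 5 N. Before pressing further I check from close by whether that was a snap or a slip.

```bash
python3 - <<'E'
from h import *
o,c=snap('side','s3.png');o,w=snap('wrist','w6.png');print(o['eef_pos'],o['eef_rot'],o['wrist_force'],o['torque'])
hsv=cv2.cvtColor(w['img'],cv2.COLOR_RGB2HSV)
b=win((hsv[:,:,0]>100)&(hsv[:,:,0]<116)&(hsv[:,:,1]>80),210,440,150,300)
print([(r,hsv[r,260].tolist(),np.nonzero(b[r])[0][[0,-1]].tolist() if b[r].any() else 0) for r in list(range(206,220,1))+[230,250,270]])
a=cv2.resize(c['img'][125:225,325:405],(480,600),interpolation=2);d=cv2.resize(w['img'][150:270,288:352],(320,600),interpolation=2)
cv2.imwrite('pics/c7.png',np.hstack([a,d])[:,:,::-1])
E
```

```text
[ 0.51785419 -0.26394653  0.28390532] [-2.50047578e-04  7.60244853e-01 -6.49635754e-01  1.04260961e-03] [ 0.5677116  -0.49056061  1.30760254] [-0.13972183 -0.19773488 -0.0233895 ]
[(206, [108, 174, 97], [249, 389]), (207, [107, 170, 96], [248, 390]), (208, [107, 176, 94], [247, 391]), (209, [108, 174, 94], [246, 392]), (210, [108, 173, 93], [245, 393]), (211, [108, 178, 110], [244, 395]), (212, [106, 182, 171], [237, 401]), (213, [105, 168, 226], [237, 402]), (214, [105, 153, 236], [236, 402]), (215, [105, 148, 240], [236, 402]), (216, [105, 147, 239], [236, 402]), (217, [105, 150, 239], [237, 402]), (218, [105, 149, 239], [237, 402]), (219, [105, 151, 238], [237, 402]), (230, [106, 169, 166], [238, 401]), (250, [106, 166, 175], [239, 399]), (270, [107, 166, 175], [241, 398])]
```

View pics/c7.png

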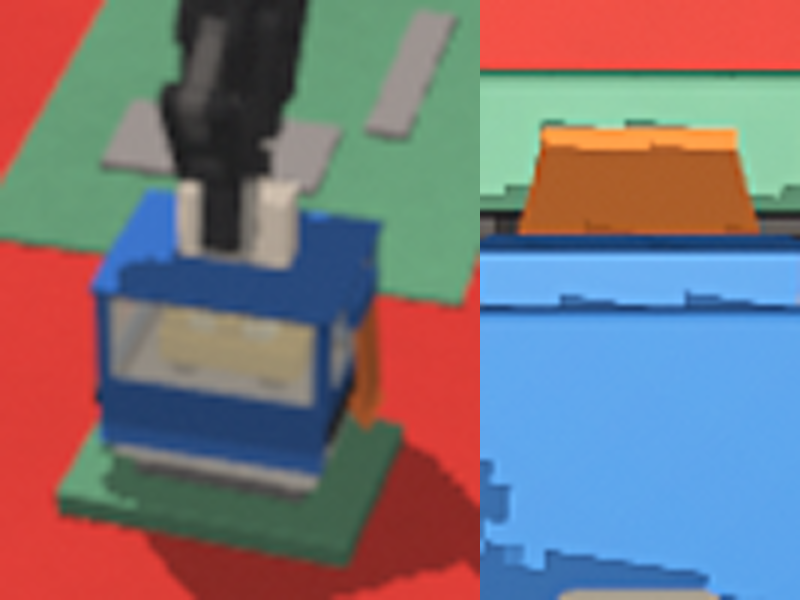

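Crop: the hood has not slipped in the grip (roof edge still at row 211 to 212) and sits square. The van's wheels sit lower than before, by about 3.4 px or 10 mm. The column seems to have slid further, so the hood is probably still a few mm above home. I continue gently.

Emit:
move_arm(moves=[{"gripper":0,"x":0,"y":0,"z":0.05,"roll":0},{"gripper":0,"x":0,"y":0,"z":0.05,"roll":0}])

```text
time_s: 15.05
eef_pos: [0.5173, -0.2636, 0.2814]
eef_rot: [-0.0, 0.76, -0.65, -0.0]
wrist_force: [-0.1, 0.2, 2.8]
opening: 0.177
```

Emit:
move_arm(moves=[{"gripper":0,"x":0,"y":0,"z":0.05,"roll":0},{"gripper":0,"x":0,"y":0,"z":0.05,"roll":0}])

```text
time_s: 15.3
eef_pos: [0.5174, -0.2637, 0.2809]
eef_rot: [-0.0, 0.76, -0.65, -0.0]
wrist_force: [-0.8, 1.2, 4.3]
opening: 0.174
```

Emit:
move_arm(moves=[{"gripper":0,"x":0,"y":0,"z":0.05,"roll":0},{"gripper":0,"x":0,"y":0,"z":0.05,"roll":0}])

```text
time_s: 15.55
eef_pos: [0.5175, -0.2637, 0.2804]
eef_rot: [-0.0, 0.76, -0.65, 0.0]
wrist_force: [-0.2, 1.3, 8.1]
opening: 0.173
```

The force is now rising stiffly at about 5 N/mm, which matches the plinth springs with the hood seated. I press a bit more to confirm, staying well below 25 N.

Emit:
move_arm(moves=[{"gripper":0,"x":0,"y":0,"z":0.05,"roll":0},{"gripper":0,"x":0,"y":0,"z":0.05,"roll":0}])

```text
time_s: 15.8
eef_pos: [0.5176, -0.2637, 0.2799]
eef_rot: [-0.0, 0.76, -0.65, 0.0]
wrist_force: [-1.9, 3.0, 11.1]
opening: 0.173
```

Emit:
move_arm(moves=[{"gripper":0,"x":0,"y":0,"z":0.04,"roll":0},{"gripper":0,"x":0,"y":0,"z":0,"roll":0}])

```text
time_s: 16.05
eef_pos: [0.5177, -0.2638, 0.2798]
eef_rot: [-0.0, 0.76, -0.65, 0.0]
wrist_force: [-2.2, 2.7, 11.1]
opening: 0.168
```

```bash
python3 - <<'E'
from h import *
o,c=snap('side','s4.png');o,w=snap('wrist','w7.png');print(o['eef_pos'],o['eef_rot'],o['wrist_force'],o['torque'])
a=cv2.resize(c['img'][125:225,325:405],(480,600),interpolation=2);d=cv2.resize(w['img'][150:270,288:352],(320,600),interpolation=2)
cv2.imwrite('pics/c8.png',np.hstack([a,d])[:,:,::-1])
E
```

```text
[ 0.51763454 -0.26378279  0.27980508] [-1.66341709e-04  7.60257335e-01 -6.49621914e-01  3.54959010e-04] [-2.6672615   3.50225895 10.73582824] [ 0.73873143  0.29415924 -0.03464887]
```

View pics/c8.png

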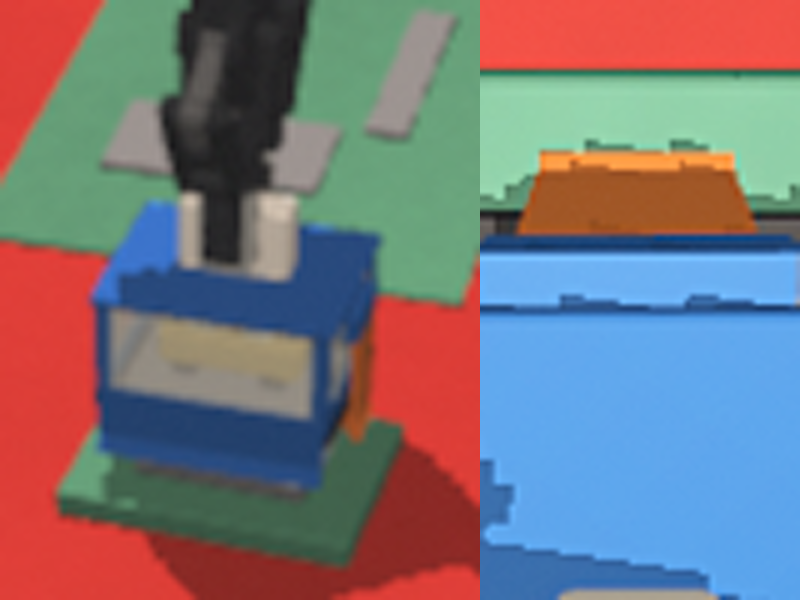

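```bash
python3 - <<'E'
from h import *
for f in('w4','w5','w6','w7'):
    i=cv2.imread(f'pics/{f}.png');h=cv2.cvtColor(i,cv2.COLOR_BGR2HSV)
    m=win((h[:,:,0]>8)&(h[:,:,0]<18)&(h[:,:,1]>150),290,350,150,215)
    ys,xs=np.nonzero(m);t=[r for r in range(150,215) if m[r].sum()>25];print(f,t[0],t[-1],xs.min(),xs.max())
for f in('s1','s2','s3','s4'):
    i=cv2.imread(f'pics/{f}.png');h=cv2.cvtColor(i,cv2.COLOR_BGR2HSV)
    u=(260,290) if f=='s1' else(370,400)
    m=win((h[:,:,0]>5)&(h[:,:,0]<20)&(h[:,:,1]>130)&(h[:,:,2]>90),u[0],u[1],100,290)
    m&=~((h[:,:,0]<6))
    b=win((h[:,:,0]>100)&(h[:,:,0]<125)&(h[:,:,1]>130),320,410,100,230)
    ys,xs=np.nonzero(m); print(f,len(xs),xs.min() if len(xs) else 0,xs.max() if len(xs) else 0,ys.min() if len(xs) else 0,ys.max() if len(xs) else 0)
print(ctrl.get_obs()['wrist_force'])
E
```

```text
w4 179 194 297 343
w5 180 195 296 343
w6 176 195 296 343
w7 181 195 296 342
s1 471 270 289 100 254
s2 87 372 399 100 219
s3 89 375 399 100 219
s4 73 375 399 100 219
[-1.35571324  2.60283374 11.2235692 ]
```

Clip_a's tip is back at its relaxed row (181, against 180 free and 176 deflected), so it has snapped in. I press slightly more while relieving the side load, then look at clip_b and release.

Emit:
move_arm(moves=[{"gripper":0,"x":-0.05,"y":0.04,"z":0.04,"roll":0},{"gripper":0,"x":0,"y":0,"z":0.04,"roll":0}])

```text
time_s: 16.4
eef_pos: [0.5174, -0.2636, 0.2795]
eef_rot: [-0.0, 0.76, -0.65, 0.001]
wrist_force: [-2.6, 1.8, 15.0]
opening: 0.176
```

Emit:
move_arm(moves=[{"gripper":0,"x":0,"y":0,"z":0.04,"roll":0},{"gripper":0,"x":0,"y":0,"z":0,"roll":0}])

```text
time_s: 16.65
eef_pos: [0.5174, -0.2636, 0.2794]
eef_rot: [-0.0, 0.76, -0.65, 0.001]
wrist_force: [-3.0, 2.3, 14.7]
opening: 0.171
```

Emit:
move_arm(moves=[{"gripper":0,"x":0,"y":0,"z":-0.08,"roll":0},{"gripper":0,"x":0,"y":0,"z":-0.08,"roll":0},{"gripper":0,"x":0,"y":0,"z":0,"roll":0}])

```text
time_s: 17.02
eef_pos: [0.5172, -0.2635, 0.2801]
eef_rot: [-0.0, 0.76, -0.65, 0.001]
wrist_force: [-0.6, 2.9, 8.8]
opening: 0.172
```

Emit:
move_arm(moves=[{"gripper":0,"x":0,"y":0,"z":-0.08,"roll":0},{"gripper":0,"x":0,"y":0,"z":0,"roll":0}])

```text
time_s: 17.27
eef_pos: [0.5172, -0.2635, 0.2805]
eef_rot: [-0.0, 0.76, -0.65, 0.001]
wrist_force: [-0.2, 1.4, 7.8]
opening: 0.176
```

Emit:
move_arm(moves=[{"gripper":0,"x":0,"y":0,"z":-0.05,"roll":0},{"gripper":0,"x":0,"y":0,"z":0,"roll":0}])

```text
time_s: 17.52
eef_pos: [0.5171, -0.2635, 0.2806]
eef_rot: [-0.0, 0.76, -0.65, 0.001]
wrist_force: [0.6, 0.4, 5.8]
opening: 0.176
```

Emit:
move_arm(moves=[{"gripper":0,"x":0,"y":0,"z":-0.08,"roll":0},{"gripper":0,"x":0,"y":0,"z":0,"roll":0}])

```text
time_s: 17.77
eef_pos: [0.517, -0.2634, 0.2811]
eef_rot: [-0.0, 0.76, -0.65, 0.0]
wrist_force: [0.7, -0.3, 3.4]
opening: 0.175
```

Emit:
move_arm(moves=[{"gripper":0,"x":0,"y":0,"z":-0.08,"roll":0},{"gripper":0,"x":0,"y":0,"z":0,"roll":0}])

```text
time_s: 18.02
eef_pos: [0.5169, -0.2634, 0.2815]
eef_rot: [0.0, 0.76, -0.65, -0.0]
wrist_force: [1.3, -0.4, 0.7]
opening: 0.175
```

Emit:
move_arm(moves=[{"gripper":0,"x":0,"y":0,"z":-0.06,"roll":0},{"gripper":0,"x":0,"y":0,"z":0,"roll":0}])

```text
time_s: 18.27
eef_pos: [0.5167, -0.2632, 0.2816]
eef_rot: [0.0, 0.76, -0.65, -0.0]
wrist_force: [2.6, -1.2, -5.3]
opening: 0.177
```

The hood holds against a light pull of about 3 N over 0.1 mm. I return to neutral and let go.

Emit:
move_arm(moves=[{"gripper":0,"x":0,"y":0,"z":0.03,"roll":0},{"gripper":100,"x":0,"y":0,"z":0,"roll":0},{"gripper":100,"x":0,"y":0,"z":0,"roll":0},{"gripper":100,"x":0,"y":0,"z":0,"roll":0},{"gripper":100,"x":0,"y":0,"z":0,"roll":0}])

```text
time_s: 18.9
eef_pos: [0.5169, -0.2634, 0.2822]
eef_rot: [0.0, 0.76, -0.65, 0.0]
wrist_force: [0.7, 0.1, 0.0]
opening: 0.992
```

Emit:
move_arm(moves=[{"gripper":100,"x":0,"y":0,"z":0,"roll":0},{"gripper":100,"x":0,"y":0,"z":-2,"roll":0},{"gripper":100,"x":0,"y":0,"z":-4,"roll":0},{"gripper":100,"x":0,"y":0,"z":-4,"roll":0},{"gripper":100,"x":0,"y":0,"z":-2,"roll":0}])

```text
time_s: 19.52
eef_pos: [0.5172, -0.2636, 0.4049]
eef_rot: [-0.0, 0.76, -0.65, 0.002]
wrist_force: [-0.5, 0.4, -0.5]
opening: 1.0
```

Emit:
move_arm(moves=[{"gripper":100,"x":0,"y":0,"z":0,"roll":0},{"gripper":100,"x":0,"y":0,"z":0,"roll":0},{"gripper":100,"x":0,"y":0,"z":0,"roll":0}])

```text
time_s: 19.9
eef_pos: [0.5166, -0.2632, 0.4004]
eef_rot: [0.0, 0.76, -0.65, -0.001]
wrist_force: [-0.9, 0.0, -0.5]
opening: 0.997
```

```bash
python3 - <<'E'
from h import *
o,c=snap('side','s5.png');o,w=snap('wrist','w8.png');print(o['eef_pos'],o['wrist_force'],o['opening'])
cv2.imwrite('pics/c9.png',np.hstack([cv2.resize(c['img'][130:220,330:402],(400,500),interpolation=2),cv2.resize(w['img'][120:320,240:400],(400,500),interpolation=2)])[:,:,::-1])
hsv=cv2.cvtColor(w['img'],cv2.COLOR_RGB2HSV)
b=win((hsv[:,:,0]>100)&(hsv[:,:,0]<130)&(hsv[:,:,1]>80)|masks(w)['white'],230,410,120,330)
for z in (.118,): print(rect(w,b,z,o))
E
```

```text
[ 0.51663259 -0.26320718  0.40053999] [ 0.29775027 -0.09165146 -0.15965503] 1.0032726190262928
(array([ 523. , -261.5]), array([70.9, 96. ]), 9.1, array([319.9, 226.2]), np.int32(10613))
```

View pics/c9.png

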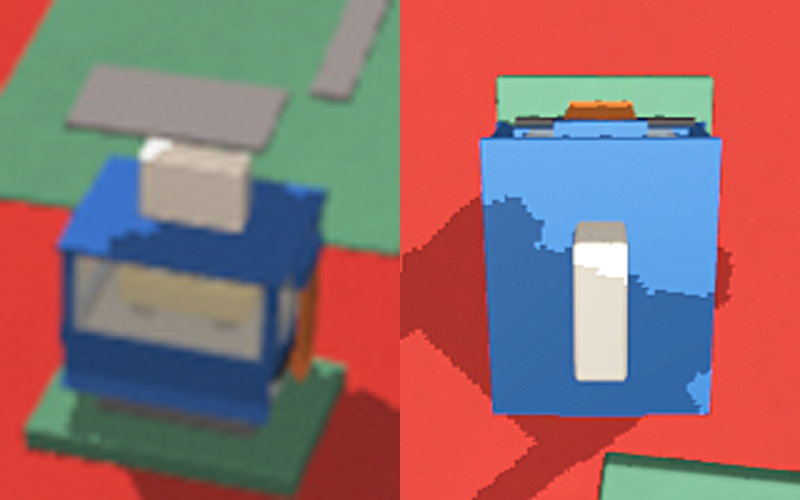

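Final view: the hood sits square (yaw 9.1°, roof z about 0.103). Clip_b's tip is 4.3 px inboard of the roof corner, against 4 px when relaxed and 2.2 px when deflected, so it has snapped in too. I'm handing in.

```bash
python3 - <<'E'
from h import *
print(ctrl.hand_in())
E
```

```text
the job is handed in; nothing more can be done
None
```

The small blue hood is over the van on the small plinth, pressed home with both clips snapped under the rim. I let go and handed in at about 20 s of the 48 s. The hand-in reports no verdict.

**What I did:** I gripped the hood by its bar, carried it over the plinth and lowered it straight down. The column slid about 6 mm at roughly 6 N of push before it met its collar. The clips rode over the rim at about 15 to 16 N. A final check push reached about 17 N, below the 25 N limit and the roughly 30 N that would drive the springs onto their stop.

**Last checks:**
- **Clips:** both clip tips are back at their relaxed position in the images, by a row-by-row pixel measurement for clip_a and a reading of a side-view crop for clip_b.
- **Hold:** before I opened the gripper, the hood held against a light pull of about 3 N.
- **Seat:** after release the roof lies at yaw 9.1°, against 9.0° for the rim. Its height is about 0.103 m, against 0.1036 m expected.

**What disagreed:** the push eased early, at about 4 mm above home, before either clip had snapped. One rough image estimate then put the column's slide at about 10 mm, while the final heights fit about 6 mm. A side load of up to about 3.5 N appeared during the last press, and it was gone once I eased off.

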